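# Take the washing pile apart on the basin ledge

### The arm

A 6-joint arm with a two-finger parallel gripper is mounted at the origin on the work surface. World frame = base frame: x ahead of the robot, y to its left, z up, the work surface at z = 0. Lengths are in m, angles in rad, forces in N, time in s.
With the tool pointing down it reaches from about 0.3 to 0.875 m from the base axis. Payload 6.4 kg.
Tool frame: the origin (TCP) lies between the finger pads; the fingertips stand 8 mm ahead of it and the grasp point (between the pads) lies 11 mm behind it; z points along the fingers, y is the direction in which the jaws open and shut (so a half turn about z gives the same grasp; the last joint's range is limited). The gripper opens to 85 mm and grips with 20 to 120 N. Pads are 22 mm wide; open, the fingers measure 114 mm over their backs; the gripper's body (76 mm by 85 mm) begins 54 mm behind the grasp point. The pads swing forward as they close: fully open they stand 13 mm farther back than shut.
Start: joints at [-1.476, 0.181, 1.607, -0, 1.354, -0.206], TCP at [0.17, -0.549, 0.239] pointing down, gripper open.
Joint ranges: [-2.99, 2.99], [-0.89, 2.07], [0.3, 2.58], [-1.14, 4.28], [0, 2.63], [-3.12, 3.12]. Speed limits (rad/s): [2.57, 2.57, 3.01, 3.14, 3.14, 3.14].

### API

Orientations are given as a unit quaternion [w, x, y, z].
In Python, from bench import monitor, viewer, workorder, spotter gives the robot as it stands. The module is installed in compiled form; this text tells all that it offers.
- The arm moves only by the tool move_arm, never from a script. Its argument "motion" is a list of rows, each a list of 3 entries, a list of its own where there are three numbers: the shift along the tool's x, y, z in units of 60 mm (1.0 is 60 mm), then the turn, a rotation vector about the tool's x, y, z in units of 8 degrees (1.0 is 8 degrees), then the opening in per cent of the stroke, from 0 (shut) to 100 (fully open). In form: [[[dx, dy, dz], [rx, ry, rz], grip], ...]. A call has 1 to 10 rows; each row is the pose to reach, as a shift and turn from the pose commanded when the call began, along the tool's axes at that moment; what a row does not reach only later rows make up. A row lasts 1/8 s, in which the tool goes at most 62.5 mm and 10.7 degrees, less where a joint would pass 70% of its speed; a pose out of reach is approached as far as the arm can. A call with a gripper value outside its range is refused whole. The fingers move at their own pace and stop on an object; the grip force is fixed at half the most. Time passes only in rows, so rows that repeat a pose let the fingers close. It gives the time, the measured TCP pose, the force and the opening at its end, in the units of the state.
- monitor.get_obs(): the state, without advancing time (a new reading comes with each control period).
- viewer.camera(name): name is "side" or "top"; returns the picture (480x640x3 uint8, blue, green, red); there is no depth.
- viewer.calibration(name): a dict with "fovy" (degrees; the focal length in pixels is half the picture's height over the tangent of half this angle, whatever the lens; pixels are square), "cx", "cy" (the principal point, pixels), "extrinsics" (4x4, takes a point from camera to world coordinates). Camera axes: x right, y down, z forward; pixel columns grow to the right and rows downward; lengths in m; the calibration is good to about 2 mm. A picture is of the moment at which its call begins. calibration takes no time and is no camera call.
- workorder.hand_in(): hands the job in, once; it reports no verdict.
Trained networks look in the newest picture that a camera, given by its name, has taken for a name from the list of things; names that differ only in an ending like _2 or _b are one class to them, and where a whole thing is asked for, a point or a joint stands for the part that bears it (a point fixed in the world has none). Each returns a list of dicts, best first, with "score" (0 to 1); they miss things now and then, are a little off and sometimes report something else, mostly with a low value. They report only what shows in the picture. A call takes as long as a camera call. They do not tell look-alikes from the thing itself.
- spotter.search_frame(camera, name): "centre" ([column, row] as shares, 0 to 1, of the picture: columns of its width, rows of its height, amid what is visible of it).
- spotter.outline_of(camera, name): "region" (480x640 bool, what is visible of it) and "centre" ([column, row] as shares, 0 to 1, of the picture: columns of its width, rows of its height, amid what is visible of it).
The state is a dict: "time_s": time; "q": joint angles; "dq": joint speeds; "joint_efforts": joint torques, N m; "eef_pos": TCP position; "eef_rot": TCP orientation; "wrist_force": force on the tool from outside, world axes, zero at the start; "torque": the same for the moment, N m; "opening": opening from 0.0 (shut) to 1.0 (fully open).
Only numpy, scipy, OpenCV 4.12 (cv2) and the standard library are available. Lean on these libraries where they do the work, as an engineer would, in place of code of your own. Each camera call takes 0.05 s, during which the arm holds its last target. There are 200 camera calls.

### The job

The washing things have been piled up on the wooden soap rest. Take the pile apart from the top down, one thing at a time: stand the round tin upright in the middle of the terracotta coaster, lay the nail brush bristles down on the wire rack, the steel soap case on top of the white organizer, and at last the wooden soap rest on the white tile, each of these three centred and lengthwise along the long side of its place. Set things down rather than dropping them, leave what is placed in its place, and do not disturb the steel tumbler and the ceramic bowl.

Things in the scene. Friction and masses are not known exactly. Their poses are not given: they have to be found in the camera images.
- tin_mid (a point): Round aluminium tooth-powder tin with a lid, top of the pile; 38 mm diameter, 44 mm high. Point: its centre, 22 mm above its underside; z up its axis. About 70 g.
- brush_mid (a point): Nail brush, second from the top, under the tin: light wooden back 40 x 74 mm (rounded edges), 16 mm thick, over a block of white bristles 34 x 66 mm and 14 mm high (rigid); 30 mm high in all. Point: its centre, 15 mm above the bristle ends; y along its 74 mm length, x across, z up out of the wooden back. About 70 g.
- case_mid (a point): Closed steel soap case, third from the top, under the brush: 54 x 96 mm, 30 mm high; its lid does not come off. Point: its centre, 15 mm above its underside; y along its 96 mm length, x across, z up. About 150 g.
- rest_mid (a point): Slatted wooden soap rest, bottom of the pile, lying on the ledge: 64 x 124 mm, 20 mm high. Point: its centre, 10 mm above its underside; y along its 124 mm length (the slats run along it), x across, z up. About 140 g.
- coaster_top (a point): Place of the tin: round terracotta coaster, 84 mm diameter, 8 mm high, fixed to the ledge, flat on top with a thin cork face. Point: centre of its top face.
- rack_top (a point): Place of the brush: low rectangular steel wire draining rack, 70 x 110 mm, 14 mm high, fixed. Point: centre of its top face; y along its 110 mm length, x across, z up.
- organizer_top (a point): Place of the soap case: white plastic organizer with one sliding drawer in a grey front, 138 mm deep, 164 mm wide, fixed; its flat top is 60 mm above the ledge, with a lip 4 mm high and 4 mm thick round the edge. Point: centre of the flat top; y along the 164 mm width, parallel to the drawer front, x from the drawer front to the back (the drawer slides out to -x and has a small pull there), z up.
- tile_top (a point): Place of the soap rest: white glazed tile, 90 x 150 mm, 8 mm high, fixed flat on the ledge. Point: centre of its top face; y along its 150 mm length, x across, z up.
- tumbler: Bystander: loose steel tumbler standing on the ledge, 68 mm across the rim, 52 mm across the foot, 90 mm high. Origin: centre of its underside. Not to be disturbed.
- bowl: Bystander: loose round white ceramic bowl, 110 mm across the rim, 48 mm high. Origin: centre of its underside. Not to be disturbed.
Things that resemble listed ones, but are neither listed nor needed, are in the scene too. What is shaped like the part that bears case_mid but blue or pink is not meant.

How it is judged:
On the way, in this order (a step that is already met when the one before it is completed fails the run):
1. the round tin stands on the coaster (horizontal distance between tin_mid and coaster_top below 0.012 m and z of tin_mid in the frame of coaster_top between 0.018 and 0.026 m and angle between tin_mid's own z axis and vertical below 0.12 rad), for 0.2 s.
2. the nail brush lies on the wire rack (horizontal distance between brush_mid and rack_top below 0.015 m and z of brush_mid in the frame of rack_top between 0.011 and 0.019 m and angle between brush_mid's own z axis and vertical below 0.12 rad and angle between the y axis of brush_mid and the y axis of rack_top, either way round below 0.25 rad), for 0.2 s.
3. the soap case lies on top of the organizer (horizontal distance between case_mid and organizer_top below 0.015 m and z of case_mid in the frame of organizer_top between 0.011 and 0.019 m and angle between case_mid's own z axis and vertical below 0.12 rad and angle between the y axis of case_mid and the y axis of organizer_top, either way round below 0.25 rad), for 0.2 s.
4. the soap rest lies on the tile (horizontal distance between rest_mid and tile_top below 0.015 m and z of rest_mid in the frame of tile_top between 0.006 and 0.014 m and angle between rest_mid's own z axis and vertical below 0.12 rad and angle between the y axis of rest_mid and the y axis of tile_top, either way round below 0.25 rad), for 0.2 s.
At the end, for the whole second after the job is handed in: The tin stands upright on the coaster within 12 mm of its centre; brush (bristles down), soap case and soap rest lie flat on rack, organizer top and tile, each within 15 mm of the centre and with its long side within 0.25 rad of its place's y; all released and at rest (all of step 1 and all of step 2 and all of step 3 and all of step 4 and linear speed of each of tin, brush, case, rest below 0.02 m/s); the robot touches nothing.
It fails at once if tumbler is pushed more than 25 mm or tipped over (distance of tumbler from where it was at the start of the episode above 0.025 m or angle between tumbler's own z axis and vertical above 0.5 rad).
It fails at once if bowl is pushed more than 25 mm or tipped over (distance of bowl from where it was at the start of the episode above 0.025 m or angle between bowl's own z axis and vertical above 0.5 rad).
It fails at once if a thing of the pile is dropped onto its place (it comes down on it faster than 0.5 m/s) ((linear speed of tin above 0.5 m/s and horizontal distance between tin_mid and coaster_top below 0.04 m and z of tin_mid in the frame of coaster_top below 0.042 m) or (linear speed of brush above 0.5 m/s and horizontal distance between brush_mid and rack_top below 0.04 m and z of brush_mid in the frame of rack_top below 0.035 m) or (linear speed of case above 0.5 m/s and horizontal distance between case_mid and organizer_top below 0.04 m and z of case_mid in the frame of organizer_top below 0.035 m) or (linear speed of rest above 0.5 m/s and horizontal distance between rest_mid and tile_top below 0.04 m and z of rest_mid in the frame of tile_top below 0.03 m)).
It also fails if it takes over 128 s, if anything falls off the work surface, if the arm or the gripper's body presses on something with over 40 N, if the wrist force passes 120 N, or if a joint passes its speed limit or range.

## Working session

There is one attempt and no reset: what is moved stays moved. The work goes in short steps, Python scripts to look and compute and a tool call to move; the robot and the scene stay as the last step left them, time stands still between calls to the robot, and variables do not carry over. Pictures are saved under pics/ and viewed, about 12 in all and at most 16, crops included, and the job is handed in when it is done.

Besides the shell and the picture viewer there is one more tool, called after "Request:" by a JSON object that holds its "api" and its "payload". move_arm: Moves the arm, as the interface text tells. Its arguments: {"type":"object","properties":{"motion":{"type":"array","items":{"type":"array"}}},"required":["motion"]}

```bash
mkdir -p pics; cat > h.py <<'E'
import numpy as np, cv2
from bench import monitor, viewer, workorder, spotter
from scipy.spatial.transform import Rotation as R
def cal(n):
    c=viewer.calibration(n); f=240/np.tan(np.radians(c["fovy"])/2)
    return f,c["cx"],c["cy"],np.array(c["extrinsics"])
def ray(n,u,v):
    f,cx,cy,T=cal(n); d=T[:3,:3]@np.array([(u-cx)/f,(v-cy)/f,1.]); return T[:3,3],d
def at_z(n,u,v,z):
    o,d=ray(n,u,v); return o+d*(z-o[2])/d[2]
def proj(n,p):
    f,cx,cy,T=cal(n); q=T[:3,:3].T@(np.array(p,float)-T[:3,3]); return np.array([cx+f*q[0]/q[2],cy+f*q[1]/q[2]])
E
python3 - <<'E'
from h import *
for n in("top","side"):
    cv2.imwrite(f"pics/{n}0.png",viewer.camera(n)); f,cx,cy,T=cal(n); print(n,f,cx,cy,T.round(3).tolist())
    for k in "tin_mid brush_mid case_mid rest_mid coaster_top rack_top organizer_top tile_top tumbler bowl".split():
        print(k,[(round(d["score"],2),round(d["centre"][0]*640),round(d["centre"][1]*480)) for d in spotter.search_frame(n,k)[:4]])
o=monitor.get_obs(); print(o["time_s"],o["eef_pos"],o["eef_rot"],o["opening"])
E
```

```text
top 521.2558962058373 322.63175685719335 238.9801885964933 [[-0.002, -0.994, 0.111, 0.374], [-1.0, 0.002, 0.002, -0.002], [-0.002, -0.111, -0.994, 1.35], [0.0, 0.0, 0.0, 1.0]]
tin_mid [(0.74, 326, 195)]
brush_mid [(0.52, 315, 197)]
case_mid [(0.92, 396, 319), (0.6, 326, 203)]
rest_mid []
coaster_top [(0.91, 177, 250)]
rack_top [(0.64, 394, 258)]
organizer_top [(0.71, 482, 258)]
tile_top [(0.62, 260, 261)]
tumbler [(0.63, 238, 172)]
bowl [(0.72, 406, 172)]
side 483.82481487420256 319.1147838915371 242.45284686752274 [[-0.991, -0.078, 0.11, 0.434], [-0.134, 0.501, -0.855, 0.832], [0.012, -0.862, -0.506, 0.574], [0.0, 0.0, 0.0, 1.0]]
tin_mid [(0.73, 277, 230)]
brush_mid [(0.65, 276, 250)]
case_mid [(0.94, 278, 264), (0.78, 226, 243), (0.56, 426, 234)]
rest_mid [(0.9, 277, 277)]
coaster_top [(0.95, 320, 425)]
rack_top [(0.74, 361, 241)]
organizer_top [(0.86, 363, 191)]
tile_top []
tumbler [(0.63, 219, 308)]
bowl [(0.84, 270, 207)]
1.1 [ 0.17037554 -0.54919464  0.23928881] [-7.51077801e-06  9.88711207e-01  1.49833737e-01  3.74817583e-06] 0.9985865581629408
```

View pics/top0.png

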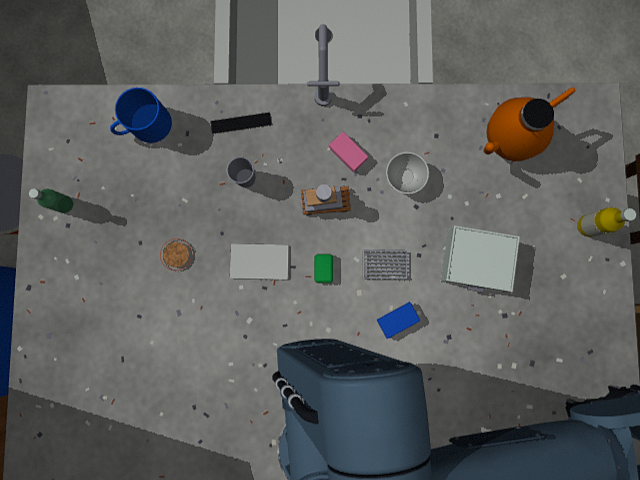

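View pics/side0.png

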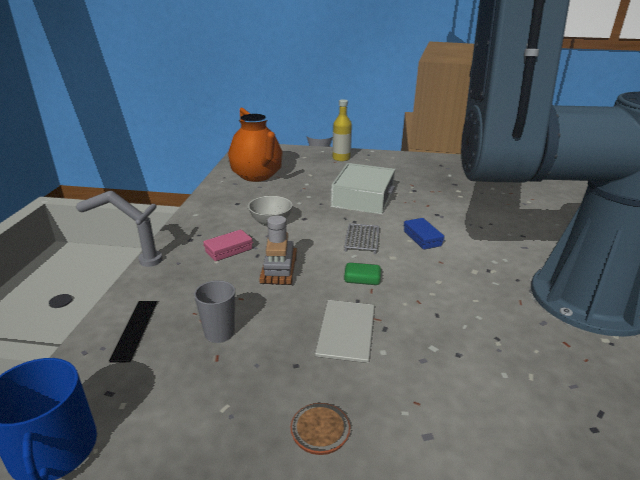

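The top view shows the pile at about (325,197): tin on brush, on steel case, on slatted rest. The look-alikes for the case are a pink block at (348,151) and a blue one at (400,320). The places are the coaster (177,252), tile (260,262), rack (387,264) and organizer (482,260). The tumbler is at (240,172) and the bowl at (407,172). The green block at (323,268) isn't listed. In the side view the pile is at (277,250).

I'll pick the grey case at (325,203) in the top view, inside the pile, and check it in a close crop.

```bash
python3 - <<'E'
from h import *
Z=dict(tin_mid=.124,brush_mid=.08,case_mid=.05,rest_mid=.02,coaster_top=.008,rack_top=.014,organizer_top=.064,tile_top=.008,tumbler=.09,bowl=.048)
im=viewer.camera("top"); vis=im.copy(); si=viewer.camera("side"); sv=si.copy()
for n,v in(("top",vis),("side",sv)):
  for k,z in Z.items():
    for d in spotter.outline_of(n,k)[:3]:
        m=d["region"].astype(np.uint8); cs,_=cv2.findContours(m,0,2)
        if not cs: continue
        c=max(cs,key=cv2.contourArea)
        P=np.array([at_z(n,*p[0],z)[:2] for p in c])
        (cx,cy),(w,h),a=cv2.minAreaRect((P*1000).astype(np.float32))
        L=a if w>=h else a+90
        print(n,k,round(d["score"],2),"c",round(cx),round(cy),"size",round(w),round(h),"long dir deg from x",round(L,1))
        cv2.drawContours(v,[c],-1,(0,255,0) if k!='tin_mid' else (0,0,255),1)
crop=lambda i,r,c,h,w:cv2.resize(i[r:r+h,c:c+w],(400,300),interpolation=cv2.INTER_CUBIC)
a=np.vstack([np.hstack([crop(im,160,285,60,80),crop(vis,160,285,60,80)]),np.hstack([crop(si,205,225,90,120),crop(vis,210,360,120,160)])])
cv2.imwrite("pics/c1.png",a)
E
```

```text
top tin_mid 0.62 c 623 -2 size 36 41 long dir deg from x 179.9
top brush_mid 0.71 c 623 4 size 43 74 long dir deg from x 93.1
top case_mid 0.95 c 745 -65 size 97 59 long dir deg from x 44.1
top case_mid 0.79 c 320 -184 size 58 98 long dir deg from x 118.1
top case_mid 0.66 c 621 1 size 59 98 long dir deg from x 97.1
top rest_mid 0.62 c 630 -42 size 57 68 long dir deg from x 179.9
top coaster_top 0.79 c 488 381 size 63 65 long dir deg from x 135.8
top rack_top 0.72 c 459 -198 size 31 72 long dir deg from x 178.9
top organizer_top 0.88 c 466 -386 size 178 151 long dir deg from x 80.0
top tile_top 0.68 c 467 165 size 150 90 long dir deg from x 89.9
top tumbler 0.62 c 685 200 size 80 61 long dir deg from x 44.9
top bowl 0.7 c 691 -214 size 105 104 long dir deg from x 89.9
side tin_mid 0.72 c 620 30 size 39 108 long dir deg from x 99.3
side brush_mid 0.83 c 620 41 size 41 79 long dir deg from x 98.8
side case_mid 0.96 c 325 -132 size 76 135 long dir deg from x 116.4
side case_mid 0.74 c 736 -17 size 103 90 long dir deg from x 42.1
side case_mid 0.66 c 622 19 size 56 129 long dir deg from x 100.5
side rest_mid 0.73 c 625 4 size 67 137 long dir deg from x 94.8
side coaster_top 0.7 c 488 380 size 66 66 long dir deg from x 8.2
side rack_top 0.8 c 460 -152 size 132 74 long dir deg from x 89.4
side organizer_top 0.81 c 471 -338 size 295 159 long dir deg from x 80.2
side tile_top 0.89 c 468 167 size 161 91 long dir deg from x 88.7
side tumbler 0.84 c 677 248 size 65 158 long dir deg from x 106.3
side tumbler 0.46 c 662 -112 size 98 147 long dir deg from x 113.1
side bowl 0.64 c 681 -198 size 107 151 long dir deg from x 117.0
```

View pics/c1.png

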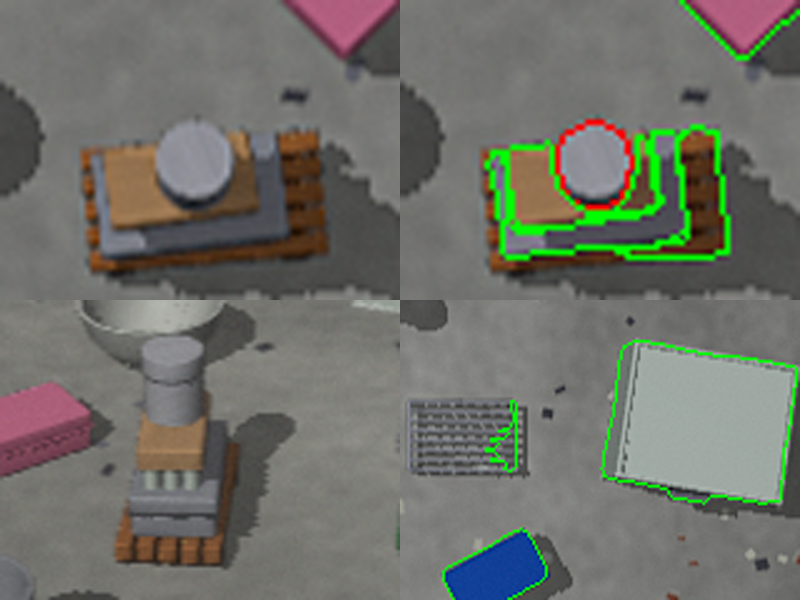

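The crop confirms the choice: the grey steel case sits under the brush and over the slats. I'll turn the corner pixels I read into poses and draw the models back over the picture to check them.

```bash
python3 - <<'E'
from h import *
up=lambda P,s,ox,oy:[((x+.5)/s-.5+ox,(y+.5)/s-.5+oy) for x,y in P]
M={ "tin":(up([(155,161),(234,161),(194,122),(194,200)],5,285,160),.124,38,38),
"brush":(up([(104,152),(112,228),(258,208)],5,285,160),.08,40,74),
"case":(up([(92,157),(103,258),(290,236),(275,133)],5,285,160),.05,54,96),
"rest":(up([(82,150),(93,272),(328,248),(318,130)],5,285,160),.02,64,124),
"rack":(up([(8,100),(123,103),(122,173),(10,173)],2.5,360,210),.014,70,110),
"org":(up([(237,46),(400,68),(381,203),(220,180)],2.5,360,210),.064,138,164)}
im=viewer.camera("top"); S=4; c0,r0=285,160
def draw(v,s,ox,oy,c,a,w,l,z):
    d=np.array([np.cos(a),np.sin(a)]); e=np.array([-d[1],d[0]])
    P=[np.append(np.array(c)+d*l/2*i+e*w/2*j,z) for i,j in((1,1),(1,-1),(-1,-1),(-1,1))]
    q=np.array([(proj("top",p)-[ox,oy]+.5)*s for p in P]).astype(np.int32); cv2.polylines(v,[q],True,(0,255,0),1)
A=cv2.resize(im[160:220,285:365],(400,300),interpolation=2); B=cv2.resize(im[210:330,360:520],(400,300),interpolation=2)
for k,(px,z,w,l) in M.items():
    P=np.array([at_z("top",*p,z)[:2] for p in px]); 
    (cx,cy),(a,b),th=cv2.minAreaRect((P*1000).astype(np.float32))
    if k=="brush": cx,cy=(P[0]+P[2])/2*1000; e=P[2]-P[1]; L=np.degrees(np.arctan2(e[1],e[0]))%180
    elif k=="tin": cx,cy=P.mean(0)*1000;L=90
    else: L=th if a>=b else th+90
    print(k,round(cx,1),round(cy,1),round(a),round(b),"deg",round(L,1))
    if k in("rack","org"): draw(B,2.5,360,210,(cx/1000,cy/1000),np.radians(L),w/1000,l/1000,z)
    else: draw(A,5,285,160,(cx/1000,cy/1000),np.radians(L),w/1000,l/1000,z)
C=cv2.resize(im[225:285,150:310],(800,300),interpolation=2)
draw(C,5,150,225,(.4675,.166),np.radians(89.9),.09,.15,.008)
draw(C,5,150,225,(.488,.3805),np.radians(89.9),.084,.084,.008)
cv2.imwrite("pics/c2.png",np.vstack([np.hstack([A,B]),C]))
E
```

```text
tin 624.9 -1.9 27 27 deg 90
brush 624.4 4.8 38 73 deg 97.8
case 622.4 0.2 53 95 deg 96.7
rest 625.7 -7.8 64 123 deg 95.2
rack 456.7 -161.0 118 75 deg 88.4
org 467.0 -397.6 164 135 deg 81.7
```

View pics/c2.png

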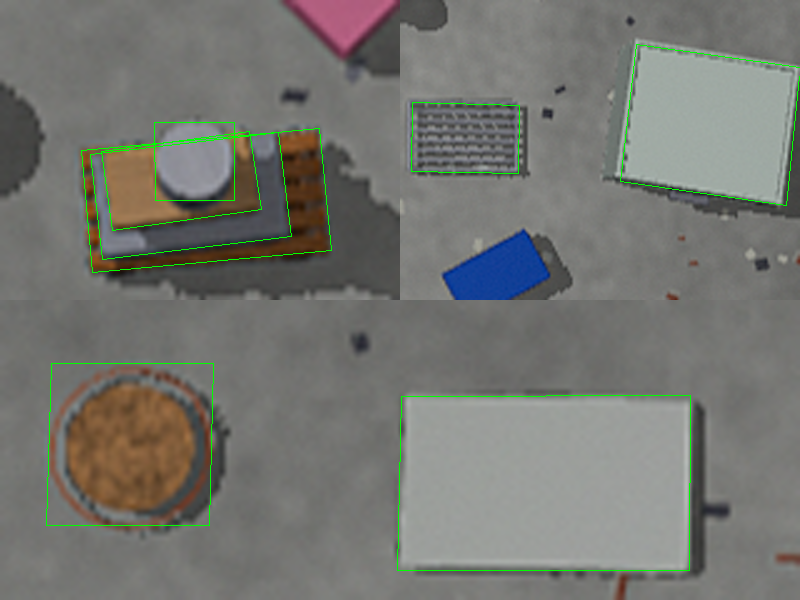

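The models fit. The estimates below are x, y in m, with the direction of the long side in degrees.

| Thing | x | y | Long side |
|---|---|---|---|
| Tin | 0.625 | -0.002 | – |
| Brush | 0.624 | 0.005 | 98 |
| Case | 0.622 | 0.000 | 97 |
| Rest | 0.626 | -0.008 | 95 |
| Coaster | 0.487 | 0.381 | – |
| Rack | 0.457 | -0.161 | 88.4 |
| Organizer | 0.467 | -0.398 | 81.7 |
| Tile | 0.4675 | 0.166 | 90 |

Next is a helper that converts a target pose into move units.

```bash
cat >> h.py <<'E'
def go(x,y,z,jaw):
    "shift and turn, in move units, from the present pose to TCP (x,y,z), jaws along world angle jaw (deg), pointing down"
    o=monitor.get_obs(); w,a,b,c=o["eef_rot"]; R0=R.from_quat([a,b,c,w])
    best=None
    for k in(0,180):
        t=np.radians(jaw+k); yv=np.array([np.cos(t),np.sin(t),0]); zv=np.array([0,0,-1.]); 
        r=(R0.inv()*R.from_matrix(np.c_[np.cross(yv,zv),yv,zv])).as_rotvec(degrees=True)/8
        if best is None or np.linalg.norm(r)<np.linalg.norm(best): best=r
    s=R0.inv().apply(np.array([x,y,z])-o["eef_pos"])/.06
    print("shift",s.round(2).tolist(),"turn",best.round(2).tolist(),"t",round(o["time_s"],2),"F",np.round(o["wrist_force"],1),"q",np.round(o["q"],2),"open",round(o["opening"],3))
E
python3 -c "
from h import *
go(.625,-.002,.20,8)"
```

```text
shift [9.94, -6.47, 0.65] turn [0.0, 0.0, -10.1] t 2.25 F [ 0.3 -0.5  0.8] q [-1.48  0.18  1.61 -0.    1.35 -0.21] open 0.998
```

Request:
{"api": "move_arm", "payload": {"motion": [[[9.94, -6.47, 0.65], [0, 0, -10.1], 100], [[9.94, -6.47, 0.65], [0, 0, -10.1], 100], [[9.94, -6.47, 0.65], [0, 0, -10.1], 100], [[9.94, -6.47, 0.65], [0, 0, -10.1], 100], [[9.94, -6.47, 0.65], [0, 0, -10.1], 100], [[9.94, -6.47, 0.65], [0, 0, -10.1], 100], [[9.94, -6.47, 0.65], [0, 0, -10.1], 100], [[9.94, -6.47, 0.65], [0, 0, -10.1], 100], [[9.94, -6.47, 0.65], [0, 0, -10.1], 100], [[9.94, -6.47, 0.65], [0, 0, -10.1], 100]]}}

```text
time_s: 3.5
eef_pos: [0.5703, -0.0673, 0.2053]
eef_rot: [0.0, 0.656, 0.755, 0.0]
wrist_force: [1.8, -0.3, -0.3]
opening: 0.999
```

```bash
python3 -c "
from h import *
go(.625,-.002,.20,8)"
```

```text
shift [0.95, 1.05, 0.09] turn [0.0, 0.0, 0.01] t 3.5 F [ 1.8 -0.3 -0.3] q [-0.32  0.21  1.64 -0.    1.29 -0.46] open 0.999
```

Request:
{"api": "move_arm", "payload": {"motion": [[[0.6, 0.7, 0.05], [0, 0, 0], 100], [[0.6, 0.7, 0.05], [0, 0, 0], 100], [[0.6, 0.7, 0.05], [0, 0, 0], 100], [[0.6, 0.7, 0.05], [0, 0, 0], 100]]}}

```text
time_s: 4.0
eef_pos: [0.6051, -0.0287, 0.2022]
eef_rot: [0.0, 0.656, 0.754, -0.0]
wrist_force: [-1.0, -1.0, -0.1]
opening: 0.998
```

```bash
python3 -c "
from h import *
go(.625,-.002,.097,8)
cv2.imwrite('pics/s1.png',cv2.resize(viewer.camera('side')[90:330,130:450],(800,600),interpolation=2))"
```

```text
shift [0.39, 0.39, 1.75] turn [-0.0, 0.0, -0.01] t 4.0 F [-1.  -1.  -0.1] q [-0.24  0.28  1.56 -0.    1.3  -0.38] open 0.998
```

View pics/s1.png

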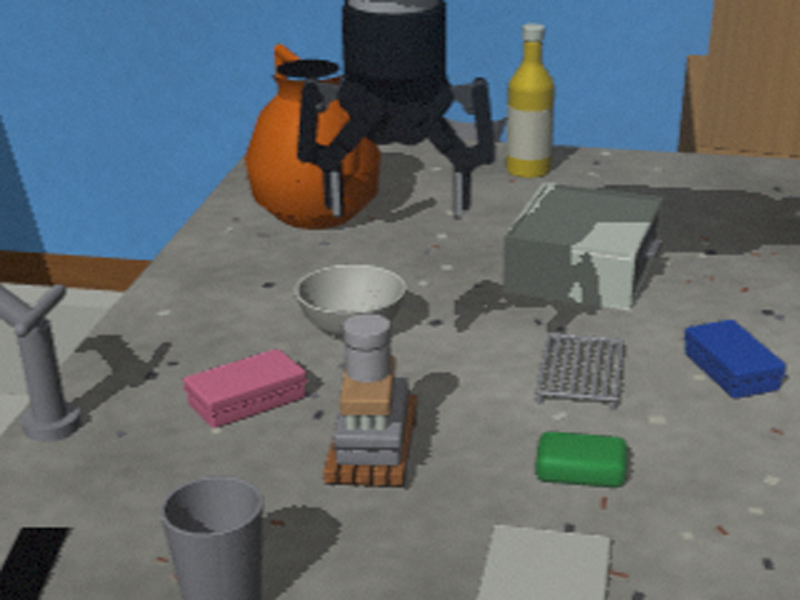

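The gripper is open above the pile, with its fingertips at crop (337,217) and (459,217). The tin is still upright on top at (367,320). Next I align over the tin, go down and grip.

Request:
{"api": "move_arm", "payload": {"motion": [[[0.39, 0.39, 0], [0, 0, 0], 100], [[0.39, 0.39, 0], [0, 0, 0], 100], [[0.39, 0.39, 0.8], [0, 0, 0], 100], [[0.39, 0.39, 1.4], [0, 0, 0], 100], [[0.39, 0.39, 1.7], [0, 0, 0], 100], [[0.39, 0.39, 1.7], [0, 0, 0], 100]]}}

```text
time_s: 4.8
eef_pos: [0.6245, -0.0017, 0.0991]
eef_rot: [-0.001, 0.656, 0.755, -0.001]
wrist_force: [-0.7, 0.2, -0.0]
opening: 1.0
```

```bash
python3 -c "
from h import *
for u in (264.8,313.6):
    o,d=ray('side',u,176.8); t=(-.0287-o[1])/d[1]; print('tip',(o+d*t).round(3))
go(.625,-.002,.097,8)
cv2.imwrite('pics/s2.png',cv2.resize(viewer.camera('side')[150:300,200:360],(640,600),interpolation=2))"
```

```text
tip [ 0.654 -0.029  0.203]
tip [ 0.557 -0.029  0.21 ]
shift [-0.01, 0.01, 0.04] turn [-0.02, -0.0, -0.0] t 4.8 F [-0.7  0.2 -0. ] q [-0.19  0.44  1.58 -0.    1.13 -0.33] open 1.0
```

View pics/s2.png

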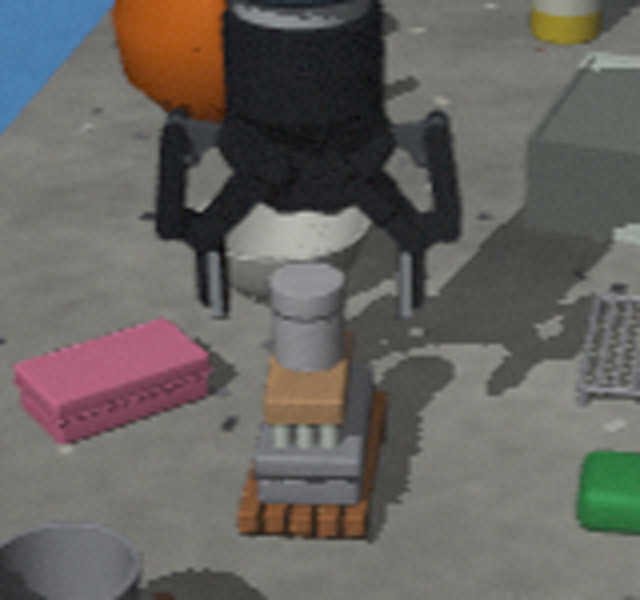

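The fingers at (212,290) and (412,290) straddle the tin at (308,320), evenly and near its lid. From the tip heights, the fully open tips stand about 5 mm behind the TCP. Now I close and lift.

Request:
{"api": "move_arm", "payload": {"motion": [[[0, 0, 0.04], [0, 0, 0], 0], [[0, 0, 0.04], [0, 0, 0], 0], [[0, 0, 0.04], [0, 0, 0], 0], [[0, 0, 0.04], [0, 0, 0], 0], [[0, 0, 0.04], [0, 0, 0], 0], [[0, 0, 0.04], [0, 0, 0], 0], [[0, 0, -0.2], [0, 0, 0], 0], [[0, 0, -0.6], [0, 0, 0], 0], [[0, 0, -1.2], [0, 0, 0], 0], [[0, 0, -1.5], [0, 0, 0], 0]]}}

```text
time_s: 6.1
eef_pos: [0.6264, -0.0012, 0.1927]
eef_rot: [0.001, 0.656, 0.755, 0.001]
wrist_force: [0.6, -0.1, -0.5]
opening: 0.427
```

```bash
python3 -c "
from h import *
go(.487,.381,.19,8)
im=viewer.camera('side'); cv2.imwrite('pics/s3.png',np.hstack([cv2.resize(im[130:300,210:350],(400,486),interpolation=2),cv2.resize(viewer.camera('top')[140:260,260:360],(400,486),interpolation=2)]))"
```

```text
shift [6.63, -1.41, 0.03] turn [0.02, 0.01, 0.0] t 6.1 F [ 0.6 -0.1 -0.5] q [-0.19  0.33  1.52 -0.    1.29 -0.33] open 0.427
```

View pics/s3.png

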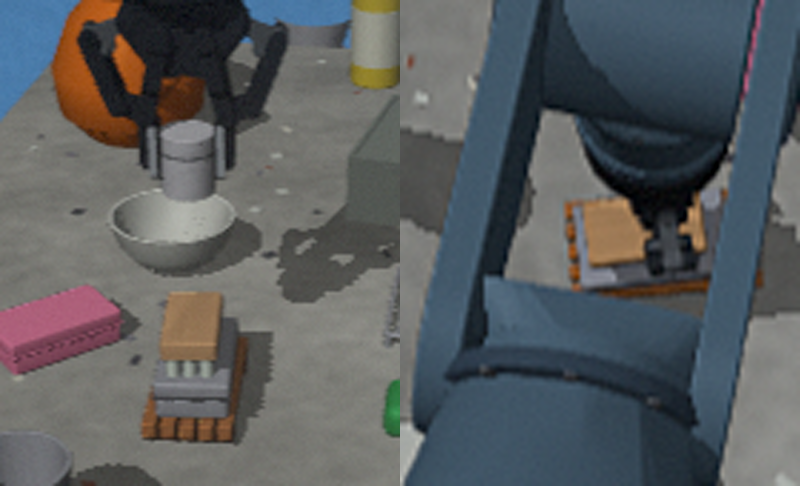

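The tin is in the grip at (188,160). The brush, case and rest are undisturbed beneath it. I carry it to the coaster.

Request:
{"api": "move_arm", "payload": {"motion": [[[0.5, -0.11, 0], [0, 0, 0], 0], [[1.3, -0.28, 0], [0, 0, 0], 0], [[2.2, -0.47, 0], [0, 0, 0], 0], [[3.1, -0.66, 0], [0, 0, 0], 0], [[4.0, -0.85, 0], [0, 0, 0], 0], [[4.9, -1.04, 0], [0, 0, 0], 0], [[5.7, -1.21, 0], [0, 0, 0], 0], [[6.3, -1.34, 0], [0, 0, 0], 0], [[6.63, -1.41, 0], [0, 0, 0], 0], [[6.63, -1.41, 0], [0, 0, 0], 0]]}}

```text
time_s: 7.45
eef_pos: [0.4854, 0.3814, 0.189]
eef_rot: [-0.0, 0.655, 0.756, -0.001]
wrist_force: [-0.6, -0.5, -1.7]
opening: 0.422
```

```bash
python3 -c "
from h import *
go(.487,.381,.026,8)
cv2.imwrite('pics/x.png',viewer.camera('side'))
for k in ('tin_mid','coaster_top'):
    print(k,[(round(d['score'],2),(np.array(d['centre'])*[640,480]).round(1)) for d in spotter.search_frame('side',k)[:3]])
for z in (.193,.215,.237): print(proj('side',[.487,.381,z-.017-.0]).round(1))
"
```

```text
shift [-0.01, 0.03, 2.72] turn [-0.01, 0.01, 0.02] t 7.45 F [-0.6 -0.5 -1.7] q [ 0.47  0.32  1.54 -0.    1.28  0.33] open 0.422
tin_mid [(0.73, array([322.3, 323.1])), (0.58, array([272.4, 209.7]))]
coaster_top [(0.58, array([321.9, 427.2]))]
[321.8 334.5]
[322.1 320.5]
[322.4 306. ]
```

Request:
{"api": "move_arm", "payload": {"motion": [[[0, 0.03, 0.6], [0, 0, 0], 0], [[0, 0.03, 1.2], [0, 0, 0], 0], [[0, 0.03, 1.8], [0, 0, 0], 0], [[0, 0.03, 2.2], [0, 0, 0], 0], [[0, 0.03, 2.4], [0, 0, 0], 0], [[0, 0.03, 2.5], [0, 0, 0], 0], [[0, 0.03, 2.6], [0, 0, 0], 0], [[0, 0.03, 2.65], [0, 0, 0], 0], [[0, 0.03, 2.7], [0, 0, 0], 0], [[0, 0.03, 2.7], [0, 0, 0], 0]]}}

```text
time_s: 8.85
eef_pos: [0.4878, 0.3813, 0.0281]
eef_rot: [0.0, 0.656, 0.755, -0.0]
wrist_force: [-0.8, -0.2, -0.9]
opening: 0.425
```

```bash
python3 -c "
from h import *
go(.487,.381,.025,8)
im=viewer.camera('side'); cv2.imwrite('pics/s4.png',cv2.resize(im[320:470,240:400],(640,600),interpolation=2))"
```

```text
shift [-0.0, -0.01, 0.05] turn [-0.0, 0.0, 0.01] t 8.85 F [-0.8 -0.2 -0.9] q [ 0.47  0.53  1.61 -0.    1.    0.33] open 0.425
```

View pics/s4.png

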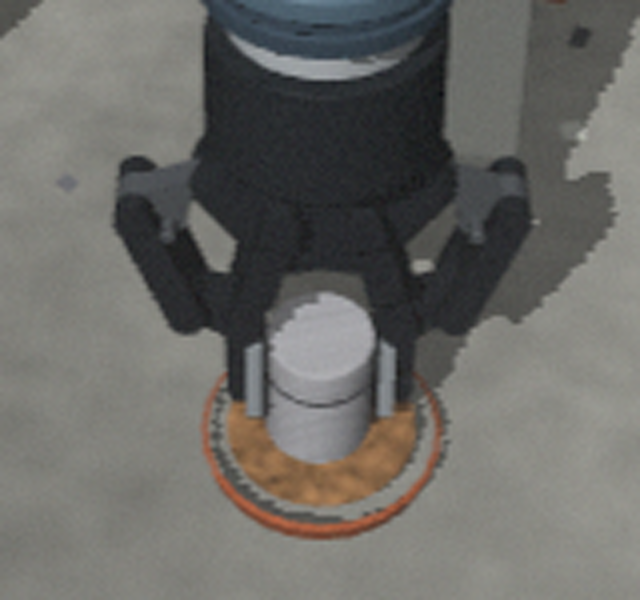

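The tin hangs 2–3 mm over the middle of the coaster: tin bottom at (320,455), coaster centre about (322,450). I lower it the rest, release and back off.

Request:
{"api": "move_arm", "payload": {"motion": [[[0, 0, 0.03], [0, 0, 0], 0], [[0, 0, 0.06], [0, 0, 0], 0], [[0, 0, 0.06], [0, 0, 0], 0], [[0, 0, 0.06], [0, 0, 0], 50], [[0, 0, 0.06], [0, 0, 0], 70], [[0, 0, 0.06], [0, 0, 0], 100], [[0, 0, 0.06], [0, 0, 0], 100], [[0, 0, -0.5], [0, 0, 0], 100], [[0, 0, -1.3], [0, 0, 0], 100], [[0, 0, -2.3], [0, 0, 0], 100]]}}

```text
time_s: 10.15
eef_pos: [0.487, 0.3806, 0.166]
eef_rot: [-0.001, 0.656, 0.755, -0.001]
wrist_force: [1.5, 0.3, -0.1]
opening: 1.0
```

```bash
python3 -c "
from h import *
go(.624,.004,.17,8)
im=viewer.camera('side'); f=spotter.outline_of('side','tin_mid'); print([(round(d['score'],2),(np.array(d['centre'])*[640,480]).round(1)) for d in f])
print(proj('side',[.487,.381,.03]))
cv2.imwrite('pics/s5.png',np.hstack([cv2.resize(im[350:470,270:370],(400,480),interpolation=2),cv2.resize(viewer.camera('top')[220:280,150:200],(400,480),interpolation=2)]))"
```

```text
shift [-6.53, 1.39, -0.06] turn [-0.02, 0.01, 0.0] t 10.15 F [ 1.5  0.3 -0.1] q [0.47 0.35 1.56 0.   1.24 0.33] open 1.0
[(0.67, array([319.7, 413.3])), (0.39, array([373.5, 232.4]))]
[320.28826716 415.66301628]
```

View pics/s5.png

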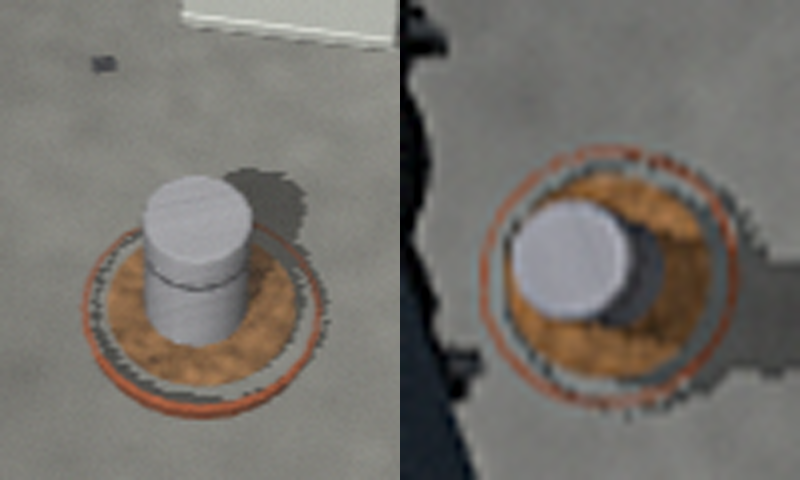

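The tin stands within about 2 mm of the coaster's centre: in the top crop its lid is at (572,260), and the height parallax predicts about (570,263). Next is the brush.

Request:
{"api": "move_arm", "payload": {"motion": [[[-0.7, 0.15, -0.06], [0, 0, 0], 100], [[-1.7, 0.36, -0.06], [0, 0, 0], 100], [[-2.7, 0.57, -0.06], [0, 0, 0], 100], [[-3.7, 0.79, -0.06], [0, 0, 0], 100], [[-4.7, 1.0, -0.06], [0, 0, 0], 100], [[-5.6, 1.19, -0.06], [0, 0, 0], 100], [[-6.2, 1.32, -0.06], [0, 0, 0], 100], [[-6.53, 1.39, -0.06], [0, 0, 0], 100], [[-6.53, 1.39, -0.06], [0, 0, 0], 100]]}}

```text
time_s: 11.42
eef_pos: [0.6249, 0.0043, 0.1686]
eef_rot: [-0.001, 0.656, 0.754, -0.0]
wrist_force: [-0.4, 0.1, 0.8]
opening: 1.004
```

```bash
python3 -c "
from h import *
go(.6244,.004,.062,7.8)"
```

```text
shift [-0.01, -0.01, 1.78] turn [-0.01, -0.01, 0.02] t 11.43 F [-0.4  0.1  0.8] q [-0.18  0.36  1.54  0.    1.25 -0.32] open 1.004
```

Request:
{"api": "move_arm", "payload": {"motion": [[[0, 0, 0.7], [0, 0, 0], 100], [[0, 0, 1.3], [0, 0, 0], 100], [[0, 0, 1.6], [0, 0, 0], 100], [[0, 0, 1.75], [0, 0, 0], 100], [[0, 0, 1.78], [0, 0, 0], 100], [[0, 0, 1.78], [0, 0, 0], 0], [[0, 0, 1.78], [0, 0, 0], 0], [[0, 0, 1.78], [0, 0, 0], 0], [[0, 0, 1.78], [0, 0, 0], 0], [[0, 0, 1.78], [0, 0, 0], 0]]}}

```text
time_s: 12.68
eef_pos: [0.6261, 0.0047, 0.0641]
eef_rot: [0.001, 0.656, 0.755, 0.0]
wrist_force: [-0.7, 0.8, 5.2]
opening: 0.455
```

Request:
{"api": "move_arm", "payload": {"motion": [[[0, 0, 0], [0, 0, 0], 0], [[0, 0, -0.1], [0, 0, 0], 0], [[0, 0, -0.3], [0, 0, 0], 0], [[0, 0, -0.8], [0, 0, 0], 0], [[0, 0, -1.4], [0, 0, 0], 0], [[0, 0, -1.7], [0, 0, 0], 0], [[0, 0, -1.7], [0, 0, 0], 0]]}}

```text
time_s: 13.55
eef_pos: [0.6262, 0.0048, 0.1666]
eef_rot: [0.001, 0.656, 0.755, 0.001]
wrist_force: [0.4, -0.5, 0.2]
opening: 0.455
```

```bash
python3 -c "
from h import *
go(.457,-.161,.10,-1.6)
im=viewer.camera('side'); 
cv2.imwrite('pics/s6.png',np.hstack([cv2.resize(im[130:300,210:350],(400,486),interpolation=2),cv2.resize(viewer.camera('top')[140:260,260:360],(400,486),interpolation=2)]))"
```

```text
shift [-2.34, -3.18, 1.1] turn [0.02, 0.01, 1.2] t 13.55 F [ 0.4 -0.5  0.2] q [-0.18  0.36  1.54  0.    1.24 -0.32] open 0.455
```

View pics/s6.png

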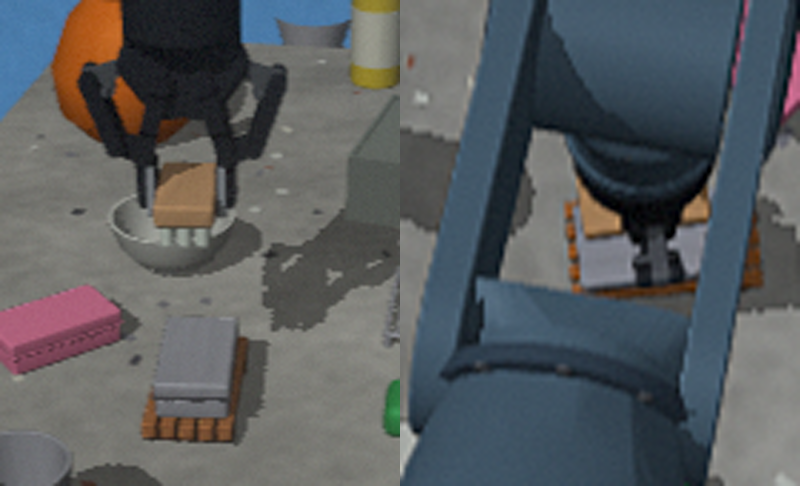

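The brush is gripped flat and lifted, with its bristles at (185,240). The case lies undisturbed on the rest. I carry the brush to the rack.

Request:
{"api": "move_arm", "payload": {"motion": [[[-0.3, -0.4, 0], [0, 0, 0.2], 0], [[-0.8, -1.0, 0], [0, 0, 0.5], 0], [[-1.3, -1.75, 0], [0, 0, 0.8], 0], [[-1.8, -2.45, 0], [0, 0, 1.1], 0], [[-2.15, -2.95, 0.3], [0, 0, 1.2], 0], [[-2.34, -3.18, 0.7], [0, 0, 1.2], 0], [[-2.34, -3.18, 1.1], [0, 0, 1.2], 0], [[-2.34, -3.18, 1.1], [0, 0, 1.2], 0]]}}

```text
time_s: 14.65
eef_pos: [0.4534, -0.1595, 0.0959]
eef_rot: [-0.003, 0.717, 0.697, -0.001]
wrist_force: [0.1, -0.0, -0.5]
opening: 0.457
```

```bash
python3 -c "
from h import *
go(.457,-.161,.028,-1.6)"
```

```text
shift [-0.03, 0.07, 1.13] turn [-0.04, -0.03, -0.0] t 14.65 F [ 0.1 -0.  -0.5] q [-0.59  0.16  1.95  0.    1.04 -0.56] open 0.457
```

Request:
{"api": "move_arm", "payload": {"motion": [[[0, 0, 0.3], [0, 0, 0], 0], [[0, 0, 0.6], [0, 0, 0], 0], [[0, 0, 0.8], [0, 0, 0], 0], [[0, 0, 0.92], [0, 0, 0], 0], [[0, 0, 1.0], [0, 0, 0], 0], [[0, 0, 1.05], [0, 0, 0], 0], [[0, 0, 1.05], [0, 0, 0], 0], [[0, 0, 1.05], [0, 0, 0], 0]]}}

```text
time_s: 15.65
eef_pos: [0.4562, -0.1609, 0.0362]
eef_rot: [0.0, 0.717, 0.697, 0.0]
wrist_force: [1.0, -0.1, -1.5]
opening: 0.455
```

```bash
python3 -c "
from h import *
go(.457,-.161,.028,-1.6)
im=viewer.camera('side'); 
cv2.imwrite('pics/s7.png',np.hstack([cv2.resize(im[180:270,300:420],(533,400),interpolation=2)]))"
```

```text
shift [-0.0, 0.01, 0.14] turn [0.0, 0.0, 0.0] t 15.65 F [ 1.  -0.1 -1.5] q [-0.59  0.28  1.97  0.    0.9  -0.56] open 0.455
```

View pics/s7.png

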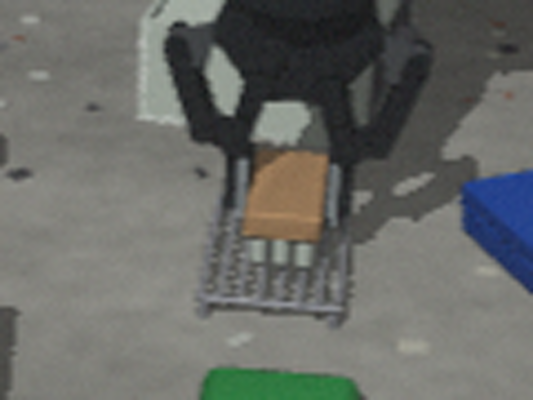

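The brush is centred over the rack at (285,200), lengthwise, and a few millimetres above it. I lower until it touches.

Request:
{"api": "move_arm", "payload": {"motion": [[[0, 0, 0.05], [0, 0, 0], 0], [[0, 0, 0.1], [0, 0, 0], 0], [[0, 0, 0.14], [0, 0, 0], 0], [[0, 0, 0.14], [0, 0, 0], 0]]}}

```text
time_s: 16.2
eef_pos: [0.4559, -0.1607, 0.0281]
eef_rot: [-0.0, 0.717, 0.697, -0.0]
wrist_force: [-3.9, 1.8, 9.1]
opening: 0.455
```

Contact shows as 9 N upward. I release and go up.

Request:
{"api": "move_arm", "payload": {"motion": [[[0, 0, -0.02], [0, 0, 0], 0], [[0, 0, -0.02], [0, 0, 0], 55], [[0, 0, -0.02], [0, 0, 0], 75], [[0, 0, -0.02], [0, 0, 0], 100], [[0, 0, -0.02], [0, 0, 0], 100], [[0, 0, -0.4], [0, 0, 0], 100], [[0, 0, -1.2], [0, 0, 0], 100], [[0, 0, -2.1], [0, 0, 0], 100], [[0, 0, -2.1], [0, 0, 0], 100]]}}

```text
time_s: 17.32
eef_pos: [0.4589, -0.1626, 0.1582]
eef_rot: [0.005, 0.717, 0.697, 0.001]
wrist_force: [-0.1, -0.5, -0.3]
opening: 1.0
```

```bash
python3 -c "
from h import *
go(.6224,.0,.15,6.7)
im=viewer.camera('side'); 
cv2.imwrite('pics/s8.png',np.hstack([cv2.resize(im[200:270,310:410],(400,280),interpolation=2),cv2.resize(viewer.camera('top')[230:300,350:450],(400,280),interpolation=2)]))"
```

```text
shift [2.78, 2.65, 0.14] turn [0.06, 0.04, -1.03] t 17.32 F [-0.1 -0.5 -0.3] q [-0.58  0.07  1.91 -0.    1.16 -0.56] open 1.0
```

View pics/s8.png

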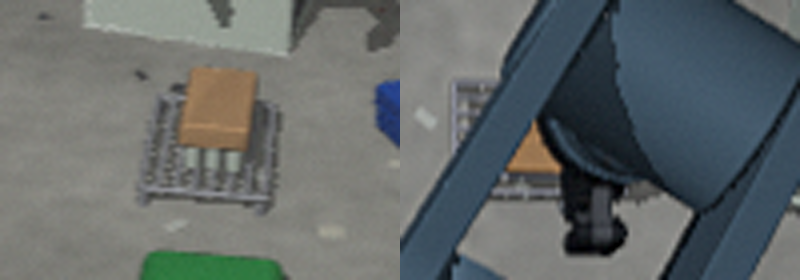

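The brush lies bristles down in the middle of the rack, lengthwise, at (218,110) in the side crop. Next is the case.

Request:
{"api": "move_arm", "payload": {"motion": [[[0.4, 0.38, 0.14], [0, 0, -0.2], 100], [[1.0, 0.95, 0.14], [0, 0, -0.5], 100], [[1.6, 1.53, 0.14], [0, 0, -0.8], 100], [[2.2, 2.1, 0.14], [0, 0, -1.03], 100], [[2.65, 2.53, 0.14], [0, 0, -1.03], 100], [[2.78, 2.65, 0.14], [0, 0, -1.03], 100], [[2.78, 2.65, 0.14], [0, 0, -1.03], 100], [[2.78, 2.65, 0.14], [0, 0, -1.03], 100]]}}

```text
time_s: 18.42
eef_pos: [0.6183, 0.0007, 0.1442]
eef_rot: [-0.001, 0.665, 0.747, -0.001]
wrist_force: [-0.3, -0.3, -0.9]
opening: 1.005
```

```bash
python3 -c "
from h import *
go(.6224,.0,.028,6.7)
im=viewer.camera('side')
d=spotter.outline_of('side','brush_mid')
print([(round(e['score'],2),(np.array(e['centre'])*[640,480]).round(1)) for e in d], proj('side',[.457,-.161,.029]))
im=viewer.camera('top')
for k,z in(('brush_mid',.044),('tin_mid',.052)):
  for e in spotter.outline_of('top',k)[:2]:
    P=np.array([at_z('top',u,v,z)[:2] for v,u in np.argwhere(e['region'])])*1000
    print(k,round(e['score'],2),cv2.minAreaRect(P.astype(np.float32)))
"
```

```text
shift [-0.02, 0.07, 1.94] turn [-0.01, -0.0, -0.01] t 18.43 F [-0.3 -0.3 -0.9] q [-0.19  0.37  1.57 -0.    1.2  -0.31] open 1.005
[(0.64, array([366.8, 228. ])), (0.37, array([364.2, 187.1]))] [363.81488956 229.83233267]
brush_mid 0.79 ((455.7140197753906, -159.40963745117188), (72.86071014404297, 37.617244720458984), 89.87200164794922)
tin_mid 0.71 ((486.40081787109375, 374.4657287597656), (45.48760223388672, 37.606597900390625), 89.87250518798828)
```

Request:
{"api": "move_arm", "payload": {"motion": [[[0, 0.06, 0.5], [0, 0, 0], 100], [[0, 0.06, 1.1], [0, 0, 0], 100], [[0, 0.06, 1.5], [0, 0, 0], 100], [[0, 0.06, 1.75], [0, 0, 0], 100], [[0, 0.06, 1.88], [0, 0, 0], 100], [[0, 0.06, 1.92], [0, 0, 0], 100], [[0, 0.06, 1.92], [0, 0, 0], 100]]}}

```text
time_s: 19.55
eef_pos: [0.6236, 0.0019, 0.0307]
eef_rot: [0.001, 0.665, 0.747, 0.0]
wrist_force: [0.2, -0.2, 0.1]
opening: 1.002
```

```bash
python3 -c "
from h import *
go(.6224,.0,.028,6.7)
im=viewer.camera('side'); 
cv2.imwrite('pics/s9.png',np.hstack([cv2.resize(im[200:300,220:340],(600,500),interpolation=2)]))"
```

```text
shift [-0.03, -0.02, 0.04] turn [0.01, 0.0, -0.0] t 19.55 F [ 0.2 -0.2  0.1] q [-0.19  0.54  1.6   0.    1.   -0.3 ] open 1.002
```

View pics/s9.png

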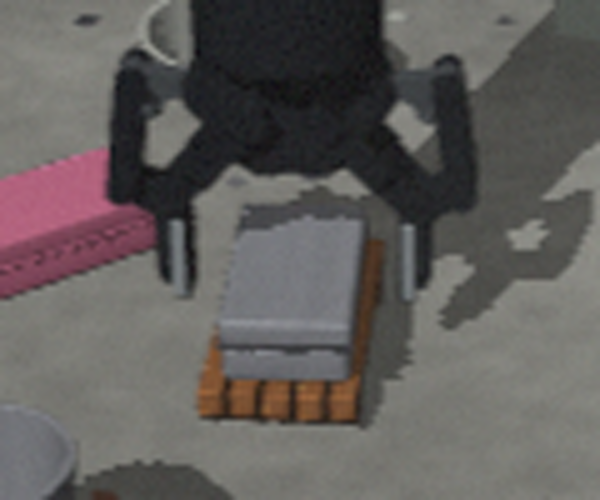

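The fingers at (178,260) and (408,260) straddle the case evenly, above the slats. I close and lift.

Request:
{"api": "move_arm", "payload": {"motion": [[[0, 0, 0.03], [0, 0, 0], 100], [[0, 0, 0.03], [0, 0, 0], 40], [[0, 0, 0.03], [0, 0, 0], 0], [[0, 0, 0.03], [0, 0, 0], 0], [[0, 0, 0.03], [0, 0, 0], 0], [[0, 0, -0.1], [0, 0, 0], 0], [[0, 0, -0.4], [0, 0, 0], 0], [[0, 0, -1.0], [0, 0, 0], 0], [[0, 0, -1.8], [0, 0, 0], 0], [[0, 0, -1.8], [0, 0, 0], 0]]}}

```text
time_s: 20.85
eef_pos: [0.6265, 0.0015, 0.1442]
eef_rot: [0.004, 0.665, 0.747, 0.003]
wrist_force: [1.0, 0.4, -1.4]
opening: 0.62
```

```bash
python3 -c "
from h import *
go(.468,-.398,.15,-8.3)
im=viewer.camera('side')
for k in('case_mid','rest_mid'): print(k,[(round(e['score'],2),(np.array(e['centre'])*[640,480]).round(1)) for e in spotter.search_frame('side',k)])
print(proj('side',[.6224,0,.15]))
"
```

```text
shift [-6.31, -3.4, -0.11] turn [0.07, 0.01, 1.87] t 20.85 F [ 1.   0.4 -1.4] q [-0.19  0.38  1.56  0.    1.19 -0.3 ] open 0.62
case_mid [(0.83, array([421.7, 234.2])), (0.64, array([228.1, 244.7])), (0.56, array([273.5, 209.9]))]
rest_mid [(0.78, array([275.8, 265.3]))]
[278.25478887 208.70588703]
```

Request:
{"api": "move_arm", "payload": {"motion": [[[-0.5, -0.27, -0.11], [0, 0, 0.2], 0], [[-1.3, -0.7, -0.11], [0, 0, 0.5], 0], [[-2.2, -1.18, -0.11], [0, 0, 0.8], 0], [[-3.1, -1.67, -0.11], [0, 0, 1.1], 0], [[-4.0, -2.15, -0.11], [0, 0, 1.4], 0], [[-4.8, -2.59, -0.11], [0, 0, 1.7], 0], [[-5.5, -2.96, -0.11], [0, 0, 1.87], 0], [[-6.0, -3.23, -0.11], [0, 0, 1.87], 0], [[-6.31, -3.4, -0.11], [0, 0, 1.87], 0], [[-6.31, -3.4, -0.11], [0, 0, 1.87], 0]]}}

```text
time_s: 22.25
eef_pos: [0.4636, -0.3981, 0.1434]
eef_rot: [-0.001, 0.757, 0.653, 0.0]
wrist_force: [0.0, -0.3, -0.6]
opening: 0.623
```

```bash
python3 -c "
from h import *
go(.468,-.398,.072,-8.3)"
```

```text
shift [0.01, 0.07, 1.19] turn [-0.01, -0.01, -0.01] t 22.25 F [ 0.  -0.3 -0.6] q [-0.9   0.36  1.59  0.    1.19 -0.76] open 0.623
```

Request:
{"api": "move_arm", "payload": {"motion": [[[0, 0.05, 0.3], [0, 0, 0], 0], [[0, 0.05, 0.6], [0, 0, 0], 0], [[0, 0.05, 0.85], [0, 0, 0], 0], [[0, 0.05, 1.0], [0, 0, 0], 0], [[0, 0.05, 1.1], [0, 0, 0], 0], [[0, 0.05, 1.15], [0, 0, 0], 0], [[0, 0.05, 1.15], [0, 0, 0], 0], [[0, 0.05, 1.15], [0, 0, 0], 0]]}}

```text
time_s: 23.25
eef_pos: [0.4676, -0.3985, 0.076]
eef_rot: [0.0, 0.756, 0.654, -0.0]
wrist_force: [-0.5, -0.0, -1.3]
opening: 0.621
```

```bash
python3 -c "
from h import *
go(.468,-.398,.069,-8.3)
im=viewer.camera('side'); 
cv2.imwrite('pics/s10.png',np.hstack([cv2.resize(im[110:230,300:420],(600,600),interpolation=2)]))"
```

```text
shift [0.01, 0.01, 0.12] turn [0.01, 0.0, 0.0] t 23.25 F [-0.5 -0.  -1.3] q [-0.9   0.45  1.62  0.    1.07 -0.75] open 0.621
```

View pics/s10.png

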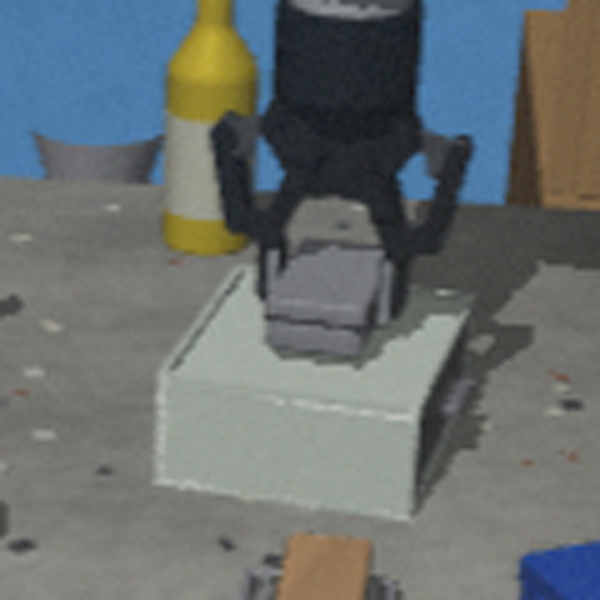

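The case hangs centred over the organizer's top, at (325,300) with the top's centre near (325,335). The fingers are inside the lip. I lower until it touches.

Request:
{"api": "move_arm", "payload": {"motion": [[[0, 0, 0.05], [0, 0, 0], 0], [[0, 0, 0.1], [0, 0, 0], 0], [[0, 0, 0.12], [0, 0, 0], 0], [[0, 0, 0.12], [0, 0, 0], 0]]}}

```text
time_s: 23.8
eef_pos: [0.4674, -0.3981, 0.0686]
eef_rot: [-0.0, 0.756, 0.654, -0.0]
wrist_force: [-2.0, 2.4, 3.9]
opening: 0.621
```

Request:
{"api": "move_arm", "payload": {"motion": [[[0, 0, 0], [0, 0, 0], 0], [[0, 0, 0], [0, 0, 0], 70], [[0, 0, 0], [0, 0, 0], 85], [[0, 0, 0], [0, 0, 0], 100], [[0, 0, 0], [0, 0, 0], 100], [[0, 0, -0.3], [0, 0, 0], 100], [[0, 0, -0.8], [0, 0, 0], 100], [[0, 0, -1.5], [0, 0, 0], 100], [[0, 0, -1.5], [0, 0, 0], 100]]}}

```text
time_s: 24.92
eef_pos: [0.4695, -0.4006, 0.1641]
eef_rot: [0.005, 0.756, 0.654, -0.0]
wrist_force: [-0.1, 0.6, 1.0]
opening: 1.001
```

```bash
python3 -c "
from h import *
go(.6257,-.005,.15,5.2)
"
```

```text
shift [6.9, 1.63, 0.2] turn [0.04, 0.05, -1.68] t 24.93 F [-0.1  0.6  1. ] q [-0.9   0.34  1.57  0.    1.22 -0.75] open 1.001
```

Request:
{"api": "move_arm", "payload": {"motion": [[[0.7, 0.17, 0], [0, 0, -0.3], 100], [[1.6, 0.38, 0], [0, 0, -0.6], 100], [[2.5, 0.59, 0], [0, 0, -0.9], 100], [[3.4, 0.8, 0.1], [0, 0, -1.2], 100], [[4.3, 1.02, 0.1], [0, 0, -1.5], 100], [[5.2, 1.23, 0.2], [0, 0, -1.68], 100], [[6.0, 1.42, 0.2], [0, 0, -1.68], 100], [[6.6, 1.56, 0.2], [0, 0, -1.68], 100], [[6.9, 1.63, 0.2], [0, 0, -1.68], 100], [[6.9, 1.63, 0.2], [0, 0, -1.68], 100]]}}

```text
time_s: 26.18
eef_pos: [0.6238, -0.002, 0.1462]
eef_rot: [-0.0, 0.674, 0.739, -0.0]
wrist_force: [0.1, -0.2, 0.8]
opening: 1.0
```

```bash
python3 -c "
from h import *
go(.6257,-.007,.016,5.2)
im=viewer.camera('top')
for k,z in(('case_mid',.09),('organizer_top',.064)):
  for e in spotter.outline_of('top',k)[:4]:
    P=np.array([at_z('top',u,v,z)[:2] for v,u in np.argwhere(e['region'])])*1000
    print(k,round(e['score'],2),cv2.minAreaRect(P.astype(np.float32)))
si=viewer.camera('side')
for e in spotter.outline_of('side','rest_mid')[:2]:
    P=np.array([at_z('side',u,v,.02)[:2] for v,u in np.argwhere(e['region'])])*1000
    print(round(e['score'],2),cv2.minAreaRect(P.astype(np.float32)))
d=np.hstack([cv2.resize(im[220:300,430:530],(400,320),interpolation=2),cv2.resize(si[200:300,220:345],(400,320),interpolation=2)])
cv2.imwrite('pics/s11.png',d)
"
```

```text
shift [-0.09, 0.03, 2.17] turn [-0.0, 0.0, 0.01] t 26.18 F [ 0.1 -0.2  0.8] q [-0.19  0.38  1.56 -0.    1.21 -0.28] open 1.0
case_mid 0.83 ((467.0332336425781, -396.23748779296875), (99.56017303466797, 55.505157470703125), 82.20194244384766)
case_mid 0.59 ((321.24798583984375, -179.33363342285156), (51.17369842529297, 92.03468322753906), 27.92641258239746)
case_mid 0.52 ((749.5782470703125, -81.017822265625), (95.13043212890625, 22.410625457763672), 30.452247619628906)Traceback (most recent call last):
  File "<string>", line 7, in <module>
    P=np.array([at_z('top',u,v,z)[:2] for v,u in np.argwhere(e['region'])])*1000
                ~~~~^^^^^^^^^^^^^
  File "h.py", line 10, in at_z
    o,d=ray(n,u,v); return o+d*(z-o[2])/d[2]
        ~~~^^^^^^^
  File "h.py", line 8, in ray
    f,cx,cy,T=cal(n); d=T[:3,:3]@np.array([(u-cx)/f,(v-cy)/f,1.]); return T[:3,3],d
              ~~~^^^
  File "h.py", line 5, in cal
    c=viewer.calibration(n); f=240/np.tan(np.radians(c["fovy"])/2)
ValueError: time passes only in moves, steps and waits
```

The case sits at (0.467, -0.396) and 82.2°, within 2 mm of the organizer centre. The script failed because it asked for the calibration at every pixel, so I'll cache it.

```bash
sed -i 's/^def cal/import functools\n@functools.lru_cache\ndef cal/' h.py; python3 -c "
from h import *
go(.6257,-.007,.016,5.2)
im=viewer.camera('top'); si=viewer.camera('side')
for e in spotter.outline_of('side','rest_mid')[:2]:
    P=np.array([at_z('side',u,v,.02)[:2] for v,u in np.argwhere(e['region'])])*1000
    print(round(e['score'],2),cv2.minAreaRect(P.astype(np.float32)))
d=np.hstack([cv2.resize(im[220:300,430:530],(400,320),interpolation=2),cv2.resize(si[200:300,220:345],(400,320),interpolation=2)])
cv2.imwrite('pics/s11.png',d)
"
```

```text
shift [-0.05, 0.03, 2.17] turn [-0.0, 0.0, -0.02] t 26.32 F [ 0.1 -0.3 -0.1] q [-0.2   0.38  1.56 -0.    1.21 -0.28] open 0.998
0.97 ((625.4419555664062, 0.9669036865234375), (68.77104187011719, 143.72300720214844), 4.491131782531738)
```

View pics/s11.png

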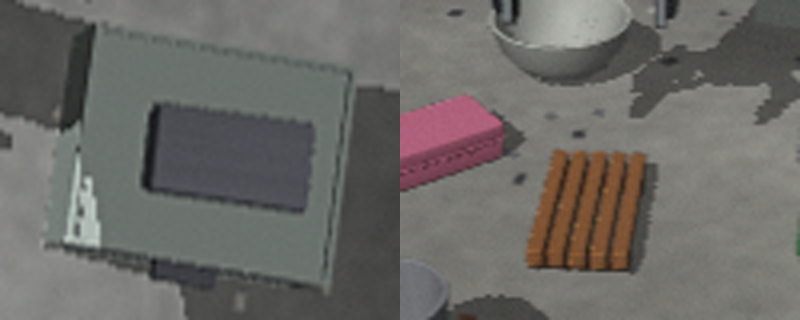

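The organizer's top is clear except for the case, centred and aligned. The slatted rest lies alone at about (585,210) in the side crop, and the outline puts it at (0.625, -0.008) and 94.5°, which matches the earlier estimate. I go down to grip it.

Request:
{"api": "move_arm", "payload": {"motion": [[[-0.07, 0.03, 0.6], [0, 0, 0], 100], [[-0.07, 0.03, 1.2], [0, 0, 0], 100], [[-0.07, 0.03, 1.6], [0, 0, 0], 100], [[-0.07, 0.03, 1.9], [0, 0, 0], 100], [[-0.07, 0.03, 2.1], [0, 0, 0], 100], [[-0.07, 0.03, 2.2], [0, 0, 0], 100], [[-0.07, 0.03, 2.28], [0, 0, 0], 100], [[-0.07, 0.03, 2.28], [0, 0, 0], 100]]}}

```text
time_s: 27.48
eef_pos: [0.6262, -0.0066, 0.0097]
eef_rot: [0.0, 0.675, 0.738, 0.0]
wrist_force: [0.7, -0.6, 1.0]
opening: 1.001
```

```bash
python3 -c "
from h import *
go(.6257,-.008,.006,5.0)"
```

```text
shift [-0.02, -0.01, 0.06] turn [0.0, 0.0, 0.02] t 27.48 F [ 0.7 -0.6  1. ] q [-0.2   0.57  1.6  -0.    0.97 -0.29] open 1.001
```

Request:
{"api": "move_arm", "payload": {"motion": [[[-0.02, 0, 0.05], [0, 0, 0], 100], [[-0.02, 0, 0.06], [0, 0, 0], 85], [[-0.02, 0, 0.06], [0, 0, 0], 40], [[-0.02, 0, 0.06], [0, 0, 0], 0], [[-0.02, 0, 0.06], [0, 0, 0], 0], [[-0.02, 0, 0.06], [0, 0, 0], 0]]}}

```text
time_s: 28.22
eef_pos: [0.6266, -0.0079, 0.0064]
eef_rot: [0.0, 0.675, 0.738, 0.0]
wrist_force: [-0.6, -0.2, 5.0]
opening: 0.735
```

Request:
{"api": "move_arm", "payload": {"motion": [[[0, 0, -0.1], [0, 0, 0], 0], [[0, 0, -0.4], [0, 0, 0], 0], [[0, 0, -0.9], [0, 0, 0], 0], [[0, 0, -1.6], [0, 0, 0], 0], [[0, 0, -1.8], [0, 0, 0], 0], [[0, 0, -1.8], [0, 0, 0], 0]]}}

```text
time_s: 28.98
eef_pos: [0.6266, -0.0079, 0.1149]
eef_rot: [0.001, 0.675, 0.738, 0.001]
wrist_force: [-0.4, -0.7, -1.3]
opening: 0.732
```

```bash
python3 -c "
from h import *
go(.4675,.166,.10,-.1)
si=viewer.camera('side')
for e in spotter.outline_of('side','rest_mid')[:2]:
    P=np.array([at_z('side',u,v,.13)[:2] for v,u in np.argwhere(e['region'])])*1000
    print(round(e['score'],2),cv2.minAreaRect(P.astype(np.float32)))
"
```

```text
shift [3.12, -2.38, 0.24] turn [0.01, 0.0, 0.66] t 28.98 F [-0.4 -0.7 -1.3] q [-0.2   0.42  1.57  0.    1.15 -0.29] open 0.732
0.59 ((625.1259765625, 6.581489562988281), (64.63932037353516, 147.24737548828125), 7.431901454925537)
```

Request:
{"api": "move_arm", "payload": {"motion": [[[0.3, -0.23, 0], [0, 0, 0.1], 0], [[0.9, -0.69, 0], [0, 0, 0.3], 0], [[1.5, -1.15, 0], [0, 0, 0.5], 0], [[2.1, -1.6, 0], [0, 0, 0.66], 0], [[2.6, -1.98, 0], [0, 0, 0.66], 0], [[2.95, -2.25, 0], [0, 0, 0.66], 0], [[3.12, -2.38, 0.24], [0, 0, 0.66], 0], [[3.12, -2.38, 0.24], [0, 0, 0.66], 0], [[3.12, -2.38, 0.24], [0, 0, 0.66], 0]]}}

```text
time_s: 30.2
eef_pos: [0.4674, 0.1652, 0.0989]
eef_rot: [-0.0, 0.708, 0.706, -0.0]
wrist_force: [0.8, 0.0, -1.5]
opening: 0.733
```

```bash
python3 -c "
from h import *
go(.4675,.166,.0145,-.1)"
```

```text
shift [0.01, 0.0, 1.41] turn [-0.01, 0.0, -0.01] t 30.2 F [ 0.8  0.  -1.5] q [ 0.1   0.19  1.91 -0.    1.04  0.1 ] open 0.733
```

Request:
{"api": "move_arm", "payload": {"motion": [[[0, 0, 0.35], [0, 0, 0], 0], [[0, 0, 0.7], [0, 0, 0], 0], [[0, 0, 1.0], [0, 0, 0], 0], [[0, 0, 1.18], [0, 0, 0], 0], [[0, 0, 1.28], [0, 0, 0], 0], [[0, 0, 1.33], [0, 0, 0], 0], [[0, 0, 1.37], [0, 0, 0], 0], [[0, 0, 1.37], [0, 0, 0], 0], [[0, 0, 1.37], [0, 0, 0], 0]]}}

```text
time_s: 31.32
eef_pos: [0.4673, 0.1659, 0.0176]
eef_rot: [0.0, 0.708, 0.706, 0.0]
wrist_force: [0.9, -0.8, -1.6]
opening: 0.73
```

```bash
python3 -c "
from h import *
go(.4675,.166,.0145,-.1)"
```

```text
shift [0.0, 0.0, 0.05] turn [0.0, -0.0, -0.0] t 31.32 F [ 0.9 -0.8 -1.6] q [0.1  0.34 1.94 0.   0.87 0.1 ] open 0.73
```

Request:
{"api": "move_arm", "payload": {"motion": [[[0, 0, 0.03], [0, 0, 0], 0], [[0, 0, 0.06], [0, 0, 0], 0], [[0, 0, 0.06], [0, 0, 0], 0]]}}

```text
time_s: 31.7
eef_pos: [0.4672, 0.1659, 0.0144]
eef_rot: [0.0, 0.708, 0.706, -0.0]
wrist_force: [-3.2, -0.2, 7.4]
opening: 0.732
```

Contact again, 7 N upward. I release, rise, and back off towards the start so the top camera sees everything.

Request:
{"api": "move_arm", "payload": {"motion": [[[0, 0, -0.01], [0, 0, 0], 0], [[0, 0, -0.01], [0, 0, 0], 82], [[0, 0, -0.01], [0, 0, 0], 92], [[0, 0, -0.01], [0, 0, 0], 100], [[0, 0, -0.01], [0, 0, 0], 100], [[0, 0, -0.3], [0, 0, 0], 100], [[0, 0, -0.9], [0, 0, 0], 100], [[0, 0, -1.8], [0, 0, 0], 100], [[0, 0, -2.8], [0, 0, 0], 100], [[0, 0, -3.2], [0, 0, 0], 100]]}}

```text
time_s: 32.95
eef_pos: [0.469, 0.1662, 0.2112]
eef_rot: [0.002, 0.708, 0.706, 0.003]
wrist_force: [0.1, 0.6, -1.3]
opening: 1.002
```

```bash
python3 -c "
from h import *
go(.42,-.03,.27,-20)"
```

```text
shift [-3.27, -0.8, -0.99] turn [0.05, -0.02, 2.49] t 32.95 F [ 0.1  0.6 -1.3] q [0.1  0.03 1.83 0.   1.27 0.1 ] open 1.002
```

Request:
{"api": "move_arm", "payload": {"motion": [[[-0.8, -0.2, -0.6], [0, 0, 0], 100], [[-1.7, -0.45, -0.99], [0, 0, 0], 100], [[-2.6, -0.65, -0.99], [0, 0, 0], 100], [[-3.27, -0.8, -0.99], [0, 0, 0], 100], [[-3.27, -0.8, -0.99], [0, 0, 0], 100], [[-3.27, -0.8, -0.99], [0, 0, 0], 100]]}}

```text
time_s: 33.7
eef_pos: [0.4187, -0.0299, 0.2658]
eef_rot: [0.0, 0.708, 0.706, 0.0]
wrist_force: [-0.8, 0.6, -0.6]
opening: 1.001
```

```bash
python3 -c "
from h import *
go(.42,-.03,.27,-20)
im=viewer.camera('top'); si=viewer.camera('side')
for n,k,z in(('top','rest_mid',.028),('top','tile_top',.008),('side','rest_mid',.028),('top','tumbler',.09),('top','bowl',.048),('top','brush_mid',.044),('top','case_mid',.09),('side','tin_mid',.03)):
  for e in spotter.outline_of(n,k)[:1]:
    P=np.array([at_z(n,u,v,z)[:2] for v,u in np.argwhere(e['region'])])*1000
    c,s,a=cv2.minAreaRect(P.astype(np.float32)); print(n,k,round(e['score'],2),np.round(c,1),np.round(s,1),round(a,1))
cv2.imwrite('pics/s12.png',np.hstack([cv2.resize(im[140:320,140:540],(800,360)),]))
cv2.imwrite('pics/s13.png',np.vstack([cv2.resize(im[150:300,140:540],(800,300)),cv2.resize(si[150:470,180:420],(225,300)).repeat(1,0) if 0 else np.hstack([cv2.resize(si[280:460,270:400],(400,300)),cv2.resize(si[150:285,250:430],(400,300))])]))
"
```

```text
shift [-0.0, 0.02, -0.07] turn [0.01, -0.0, 2.48] t 33.7 F [-0.8  0.6 -0.6] q [-0.36 -0.21  1.94  0.    1.41 -0.35] open 1.001
top rest_mid 0.7 [467.7 166.2] [124.4  63.6] 89.9
top tile_top 0.9 [467.9 165.1] [150.4  93. ] 89.9
side rest_mid 0.78 [466.9 172.7] [132.8  64. ] 89.4
top tumbler 0.56 [684.6 202.8] [76.  66.7] 0.7
top bowl 0.69 [ 691.4 -213.7] [104.8 104.1] 89.9
top brush_mid 0.71 [ 454.4 -183.2] [25.1 35.4] 89.0
top case_mid 0.96 [734.3 -63.1] [97.8 57. ] 43.9
side tin_mid 0.94 [488.8 378.4] [38.3 71.7] 6.8
```

View pics/s13.png

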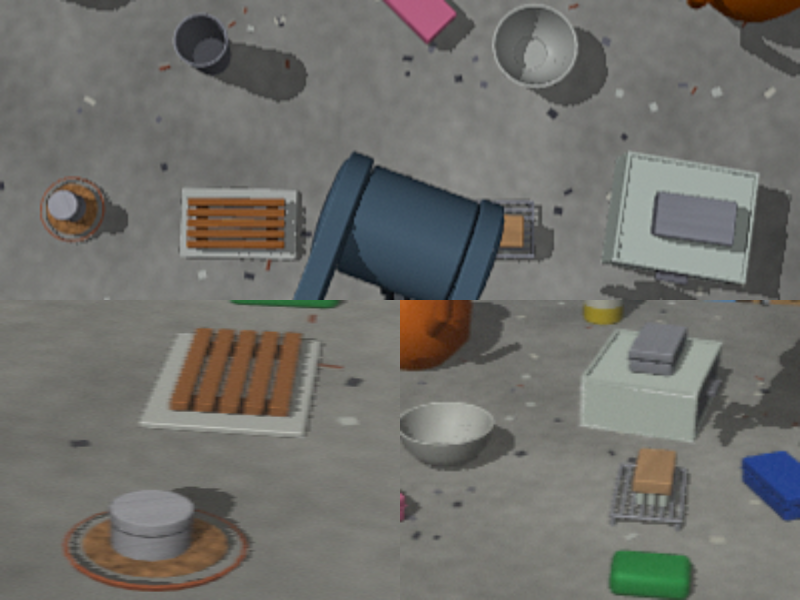

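All four things are in place: the tin on the coaster (65,205), the rest centred on the tile (240,222), the brush on the rack (655,470), and the case on the organizer (695,218). The tumbler and bowl are where they were, and the gripper is clear. I hand in.

```bash
python3 -c "
from h import *
print(workorder.hand_in())"
```

```text
the job is handed in; nothing more can be done
None
```

I took the pile apart from the top down, set all four things on their places and handed the job in at about 34 s of robot time. The hand-in gives no verdict. For the brush, case and rest I lowered until the wrist force showed light contact (4–9 N) before releasing. For the tin I lowered to the height where it should touch, without a force reading.

My last checks, by camera:

| Thing | Offset from the centre of its place | Alignment |
|---|---|---|
| Tin on coaster | about 2–3 mm | upright |
| Brush on rack | about 2 mm | within 2° |
| Case on organizer | about 2–3 mm | within 1° |
| Rest on tile | about 1 mm | within 1° |

- **Bystanders:** the bowl measured within 1 mm of its start. The tumbler measured about 3 mm off its start, which is within measuring error, and the arm never came near it.
- **Disagreements in the last look:** the network's brush reading was off because the arm hid part of the brush. Its top "case" hit was the pink look-alike at (0.734, -0.063). The brush and case figures are therefore from my earlier checks, made right after each was placed. The final picture shows both still in place.
- **Script error:** one script failed partway because it called the calibration too often. I cached it and reran; nothing moved.

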